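# Fit the setting knob to the control unit and hold it pressed

### The arm

A 7-joint arm with a two-finger parallel gripper is mounted at the origin on a cart in front of the work surface, level with it; the furniture and walls round the work are solid. World frame = base frame: x ahead of the robot, y to its left, z up, the work surface at z = 0. Lengths are in m, angles in rad, forces in N, time in s.
With the tool pointing down it reaches from about 0.425 to 0.95 m from the base axis. Payload 16.7 kg.
Tool frame: the origin (TCP) lies midway between the tips of the shut fingers; the grasp point (between the pads) lies 19 mm behind it; z points along the fingers, y is the line along which they close (so a half turn about z gives the same grasp; the last joint's range is limited). The gripper opens to 94 mm and grips with 3 to 60 N. Pads are 16 mm wide; open, the fingers measure 119 mm over their backs; the gripper's body (75 mm by 177 mm) begins 78 mm behind the grasp point.
Start: joints at [1.034, 0.426, 0.074, 1.606, -0.034, 1.111, -0.067], TCP at [0.255, -0.625, 0.205] pointing down, gripper open.
Joint ranges: [-2.85, 2.85], [-0.5, 2.14], [-1.23, 1.37], [0.21, 2.46], [-1.02, 4.16], [0.16, 2.05], [-2.73, 2.73]. Speed limits (rad/s): [1.89, 1.89, 2.39, 2.39, 3.01, 3.01, 3.01].

### API

Orientations are given as [roll, pitch, yaw] about the fixed x, y, z axes, in that order (R = Rz(yaw) Ry(pitch) Rx(roll)).
In Python, from plant import read_state, grab_frame, get_calibration, hand_in gives the robot as it stands. The module is installed in compiled form; this text tells all that it offers.
- The arm moves only by the shell command python3 -m creep 'ROWS'. ROWS is JSON, a list of rows, each a list of 7 numbers: the shift along the tool's x, y, z in cm, then the turn, a rotation vector about the tool's x, y, z in rad, then the finger opening in cm, from 0 to 9.4. A call has 1 to 12 rows; each row shifts and turns the commanded pose from where the row before left it, along the tool's axes as they then stand; what a row does not reach is not made up. A row lasts 1/12 s, in which the tool goes at most 41.7 mm and 7.16 degrees, less where a joint would pass 70% of its speed; a pose out of reach is approached as far as the arm can. A call with a gripper value outside its range is refused whole. The fingers move at their own pace and stop on an object; the grip force is fixed at half the most. Time passes only in rows, so rows that do not move let the fingers close. It gives the time, the measured TCP pose, the force, the opening and the grip force at its end, in the units of the state.
- read_state(): the state, without advancing time (a new reading comes with each control period).
- grab_frame(name): name is "side" or "top"; returns the picture (384x512x3 uint8, blue, green, red); there is no depth.
- get_calibration(name): a dict with "intrinsics" (3x3 intrinsics, pixels), "k1" (the pictures are not rectified: a ray, as slopes to the right and down, at radius r is drawn at 1 + k1 r^2 times it, then the intrinsics apply), "R" (3x3) and "t" (3): a world point X has camera coordinates R X + t. Camera axes: x right, y down, z forward; pixel columns grow to the right and rows downward; lengths in m; the calibration is good to about 2 mm. A picture is of the moment at which its call begins. get_calibration takes no time and is no camera call.
- hand_in(): hands the job in; it is judged then, once.
The state is a dict: "time_s": time; "joints": joint angles; "qd": joint speeds; "effort": joint torques, N m; "tool_pos": TCP position; "tool_rot": TCP orientation; "contact_force": force on the tool from outside, world axes, zero at the start; "ft_torque": the same for the moment, N m; "gripper_width": finger opening in m; "finger_force": force on a finger pad.
Only numpy, scipy, OpenCV 4.12 (cv2) and the standard library are available. Lean on these libraries where they do the work, as an engineer would, in place of code of your own. Each camera call takes 0.05 s, during which the arm holds its last target. There are 200 camera calls.

### The job

With the blade of the flat pry tool, not with your fingers, lever up the hinged cover of the grey control unit and swing it right over so that it stays back, then lay the tool down on the desk. Take the loose knob, turn it so that the flat in its bore matches the flat of the unit's shaft, push it fully home on the shaft and press on, so that the sprung shaft goes down at least 3 mm. The program finishes while you still grip the knob and hold the shaft pressed down; leave the multimeter, the mains adapter and the box cutter where they are.

Things in the scene. Friction and masses are not known exactly. Their poses are not given: they have to be found in the camera images.
- unit: Control unit, a grey box 110 mm (x) by 130 mm (y), 45 mm high, fixed to the desk. Origin under its middle at desk level, exactly below the shaft's axis; its x axis points from its front (towards the robot) to the hinge at its back, y to its left, z up. It has yaw only.
- hinge (a point): Middle of the cover's hinge line, at the unit's rear top edge: 55 mm behind the shaft's axis (unit x), 45 mm up; fixed to the unit, axes as the unit's.
- cover (a joint): Cover angle, rad: 0 closed, grows as the front goes up and back, stop at 2.5. Grey plastic hood (70 g), an inverted tray, 110 mm from hinge to front, 104 mm wide, walls 3 mm, top 82 mm above the desk when closed; it hides the shaft. Slight hinge friction; past about 1.2 rad it falls back to its stop and stays, before that it falls shut.
- lip (a point): Middle of the underside of the lip on the cover's front edge (moves with the cover). Lip 60 mm wide (y), 3 mm thick, sticking out 15 mm beyond the unit's front face; this point is 7.5 mm ahead of that face, 117.5 mm from the hinge. Closed, the lip's underside is 45 mm above the desk with free space below it.
- pry: Flat pry tool lying on the desk, 80 g: black handle 90 mm long, 18 mm wide, 14 mm thick, then a straight steel blade 75 mm long, 14 mm wide, 2.5 mm thick. Origin at the middle of the handle's underside; x along the tool towards the blade, z up. Blade tip at x = 120 mm, blade mid-plane at z = 7 mm. Balance point near x = 30 mm.
- knob: Loose black knob, 50 g, bore down. Origin: centre of the underside (bore mouth), z up. Fluted skirt 45 mm across, 18 mm high; disc 47 mm across, z 18 to 22 mm; finger bar 40 mm long (x), 12 mm wide (y), z 22 to 44 mm. A small nose and white line mark the +x end. D-shaped bore 18 mm deep, 18 mm across, its flat 5 mm from the axis on the +x side: about 1 mm clearance all round on the shaft.
- seat (a point): Centre of the top of the shaft's collar (22 mm across), on the shaft's axis, moves with it: 57 mm above the desk unpressed. x axis: the way the shaft's flat faces; z up. Above stands the steel D-shaft, 17 mm long, 16 mm across, flat 4 mm from the axis, tip tapered over 2.5 mm. The knob is home when its underside rests on the collar, its x axis along this x axis.
- shaft (a joint): How far the shaft is pressed down, m: 0 free, stop at 0.007. Spring: 2.3 N to start, 5 N at 3 mm, 8.6 N at the stop.
- turn (a joint): Setting of the shaft, rad: angle of its flat from the unit's x axis about z. It turns only stiffly (0.15 N m) and need not be turned.
- multimeter: Orange and black hand multimeter lying flat, 152 x 78 x 52 mm, bystander; origin at the centre of its underside.
- power_adapter: Black mains adapter, 42 x 109 x 30 mm, bystander; origin at the centre of its underside.
- box_cutter: Brown box cutter lying flat, 22 x 145 x 16 mm, bystander; origin at the centre of its underside.
Not all that is in view belongs to the job. What is shaped like the pry but blue is not meant. Several things have the shape of the knob; the one meant has the colours described above.

How it is judged:
By the outcome, as a careful person would: the job done as asked, in the order asked, and still so for the second after the job is handed in, while the arm keeps its last pose, push and grip.
It also fails if it takes over 67 s, if anything falls off the work surface, if the arm or the gripper's body presses on something with over 40 N, if the wrist force passes 120 N, or if a joint passes its speed limit or range.

## Working session

There is one attempt and no reset: what is moved stays moved. The work goes in short steps, Python scripts to look and compute and a shell command to move; the robot and the scene stay as the last step left them, time stands still between calls to the robot, and variables do not carry over. Pictures are saved under pics/ and viewed, at most 10 in all, crops included, and the job is handed in when it is done.

```bash
mkdir -p pics; cat > h.py <<'E'
import numpy as np, cv2
from plant import read_state, grab_frame, get_calibration
from scipy.spatial.transform import Rotation as Ro
def cal(n):
    c=get_calibration(n); return np.array(c["intrinsics"]),c["k1"],np.array(c["R"]),np.array(c["t"])
def proj(n,X):
    K,k1,R,t=cal(n); p=np.atleast_2d(X)@R.T+t; s=p[:,:2]/p[:,2:]; r2=(s**2).sum(1,keepdims=True)
    s=s*(1+k1*r2); return s@K[:2,:2].T+K[:2,2]
def ray(n,uv):
    K,k1,R,t=cal(n); d=np.linalg.solve(K,[uv[0],uv[1],1])[:2]; s=d.copy()
    for _ in range(30): s=d/(1+k1*(s@s))
    v=R.T@np.array([s[0],s[1],1]); return -R.T@t, v/np.linalg.norm(v)
def onz(n,uv,z):
    o,v=ray(n,uv); return o+v*(z-o[2])/v[2]
def tri(a,b):  # a,b=(name,uv) -> point, gap
    o1,v1=ray(*a); o2,v2=ray(*b); s=np.linalg.lstsq(np.c_[v1,-v2],o2-o1,rcond=None)[0]
    p,q=o1+s[0]*v1,o2+s[1]*v2; return (p+q)/2,np.linalg.norm(p-q)
def st():
    s=read_state(); print(s["time_s"],np.round(s["tool_pos"],4),np.round(s["tool_rot"],3),np.round(s["contact_force"],1),round(s["gripper_width"],4),s["finger_force"])
    return s
E
python3 - <<'E'
from h import *
np.set_printoptions(precision=3,suppress=True)
s=st(); print(Ro.from_euler('xyz',s["tool_rot"]).as_matrix())
for n in("side","top"):
    K,k1,R,t=cal(n);print(n,K.tolist(),k1,R.tolist(),(-R.T@t))
    cv2.imwrite(f"pics/{n}0.png",cv2.resize(grab_frame(n),(800,600),interpolation=cv2.INTER_CUBIC))
    cv2.imwrite(f"pics/{n}0raw.png",grab_frame(n))
E
```

```text
0.0 [ 0.255 -0.625  0.205] [-3.14   0.     0.388] [-0.1 -0.6  0.1] 0.0943 0.0
[[ 0.926  0.378 -0.001]
 [ 0.378 -0.926  0.001]
 [-0.    -0.001 -1.   ]]
side [[396.73893761249684, 0.0, 253.69742146909647], [0.0, 396.73893761249684, 193.53294797029184], [0.0, 0.0, 1.0]] -0.028766570307460226 [[-0.8588078434461894, -0.5122974137638676, 0.0006692429738711282], [-0.38517598385584667, 0.6448409370547459, -0.6601663633956503], [0.337769965355101, -0.5672138271844314, -0.7511191148911096]] [0.176 0.768 0.99 ]
top [[360.484470631059, 0.0, 254.28394507387128], [0.0, 360.484470631059, 194.98191843647146], [0.0, 0.0, 1.0]] -0.043271069649508054 [[0.022191939607619907, -0.9997502604550625, -0.002633350809632717], [-0.9894184375157193, -0.021584683089421356, -0.1434756319375597], [0.1433829603558408, 0.005789488402620958, -0.9896503465889512]] [0.456 0.06  1.115]
```

View pics/top0.png

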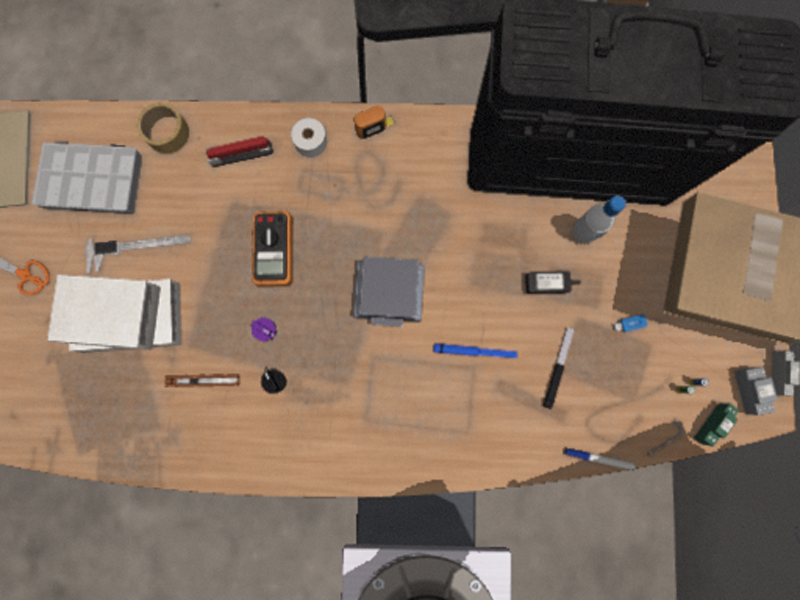

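View pics/side0.png

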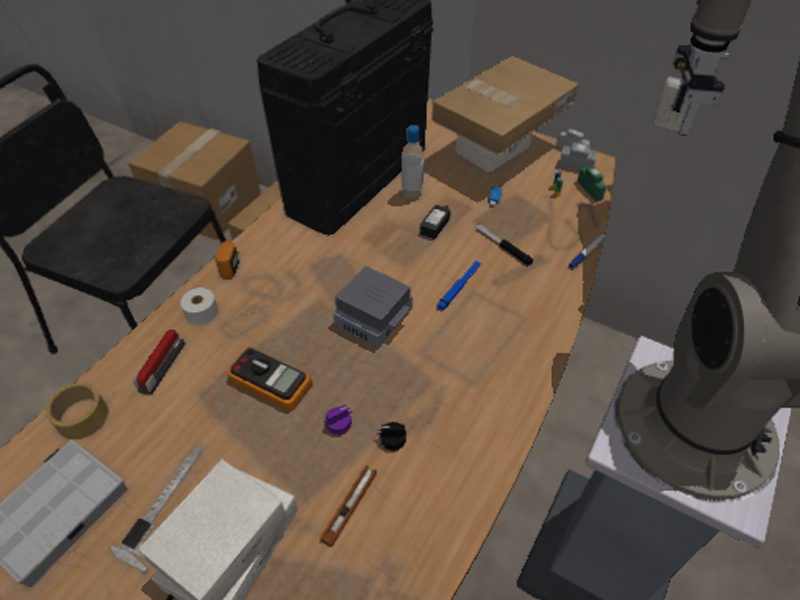

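Top view (800-px picture): pry candidates are the black-handled one with steel blade at (558,368), the blue look-alike at (475,350) and the blue/grey pen at (598,458). Knob candidates are black at (273,380) and purple at (264,329). I choose the black-handled tool and the black knob, and check both in a crop mosaic (side view: pry (505,245), knob (392,435), unit (372,305)).

```bash
python3 - <<'E'
from h import *
T=cv2.imread("pics/top0raw.png");S=cv2.imread("pics/side0raw.png")
def c(I,u,v,h=33):  # u,v in 800 px; crop 2h x 2h
    u,v=int(u/1.5625),int(v/1.5625); print(u-h,v-h); 
    return cv2.resize(I[v-h:v+h,u-h:u+h],(264,264),interpolation=cv2.INTER_CUBIC)
m=np.vstack([np.hstack([c(T,273,380),c(T,558,368),c(T,390,295)]),np.hstack([c(S,392,435),c(S,505,245),c(S,372,308)])])
cv2.imwrite("pics/mos.png",m)
E
```

```text
141 210
324 202
216 155
217 245
290 123
205 164
```

View pics/mos.png

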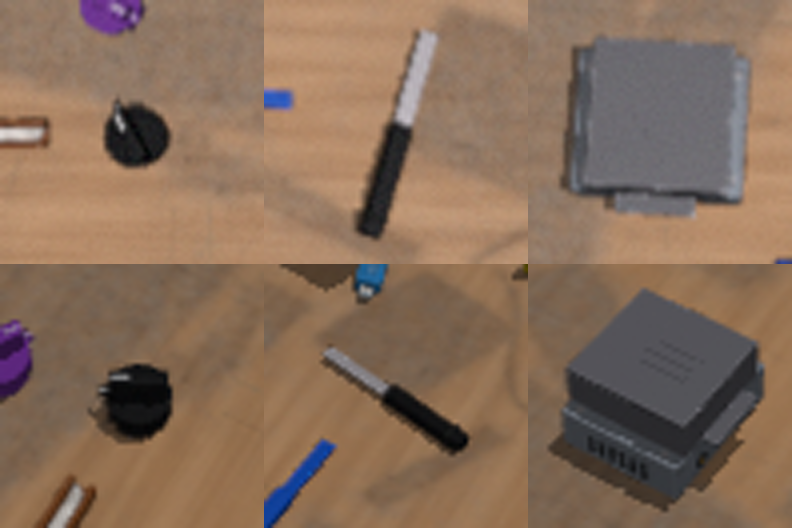

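The mosaic confirms the choice: a black knob with a white line at top native px (175,244), line pointing up-left; a pry with black handle, tip (365,210), handle end (350,260); and a grey unit with the lip toward the robot. Next I fit poses from both views.

```bash
cat > fit.py <<'E'
from h import *
from scipy.optimize import least_squares
np.set_printoptions(precision=4,suppress=True)
T0,S0=("top",None),("side",None)
# pry
for nm,a,b in(("tip",(365,210),(306,145.5)),("junction",(358.7,233.2),(321,155)),("end",(350.5,260.2),(339.5,167))):
    print(nm,tri(("top",a),("side",b)))
def mk(P,x,y,z,yaw): return np.asarray(P)@Ro.from_euler('z',yaw).as_matrix().T+[x,y,z]
# unit: cover top corners RL,RR,FL,FR
P=np.array([[55,52,82],[55,-52,82],[-55,52,82],[-55,-52,82]])/1e3
tp=np.array([[233.2,164.5],[267.8,166.5],[230.2,202],[268.2,204.2]])
sp=np.array([[214.8,191],[234.2,170.5],[243.8,205],[262.2,184.2]])
f=lambda p:np.r_[proj("top",mk(P,*p))-tp,proj("side",mk(P,*p))-sp].ravel()
r=least_squares(f,[.6,.05,0,0],loss='soft_l1');print("unit",r.x,f(r.x).reshape(-1,2))
for i in range(4): print("corner",tri(("top",tp[i]),("side",sp[i])))
# knob silhouette
T=cv2.imread("pics/top0raw.png");S=cv2.imread("pics/side0raw.png")
def mask(I,u,v,h=18):
    g=I.max(2); m=np.zeros(g.shape,np.uint8); m[v-h:v+h,u-h:u+h]=(g[v-h:v+h,u-h:u+h]<60)
    n,l,s,c=cv2.connectedComponentsWithStats(m); k=1+np.argmax(s[1:,4]); return (l==k).astype(np.uint8)
M={"top":mask(T,175,244),"side":mask(S,251,279)}
a=np.linspace(0,2*np.pi,40)[:-1];cir=lambda r,z:np.c_[r*np.cos(a),r*np.sin(a),0*a+z]
for z in(0.012,):
    cs=[]
    for n in M:
        ys,xs=np.nonzero(M[n]);cs.append((xs.mean(),ys.mean()));print(n,cs[-1],len(xs))
    print("knob c",tri(("top",cs[0]),("side",cs[1])))
E
python3 fit.py
```

```text
tip (array([ 0.576 , -0.2795,  0.0039]), np.float64(0.00354323296419649))
junction (array([ 0.5045, -0.257 ,  0.0082]), np.float64(0.0015831452154334554))
end (array([ 0.4223, -0.2295,  0.0126]), np.float64(0.0019431842955509174))
unit [ 0.6388  0.0802 -0.0045 -0.0337] [[-0.1611  0.1721]
 [ 0.4912  0.0754]
 [ 0.3981 -0.3431]
 [-1.8122 -0.5669]
 [-0.0989 -0.2999]
 [-0.3224 -0.0124]
 [ 0.6036  0.5959]
 [ 0.6106 -0.1508]]
corner (array([0.6961, 0.1298, 0.0754]), np.float64(0.0008102783259347285))
corner (array([0.691 , 0.0275, 0.0793]), np.float64(0.0017604604189643007))
corner (array([0.5853, 0.1353, 0.0815]), np.float64(0.002609061777662848))
corner (array([0.5837, 0.0255, 0.071 ]), np.float64(0.005262961606321937))
top (np.float64(174.96385542168676), np.float64(243.83734939759037)) 166
side (np.float64(251.1902834008097), np.float64(279.08097165991904)) 247
knob c (array([0.4604, 0.3037, 0.0133]), np.float64(0.0005816121061848568))
```

```bash
python3 -m creep '[[2.8,-2.3,0,0,0,0,9.4],[2.8,-2.3,0,0,0,0,9.4],[2.8,-2.3,0,0,0,0,9.4],[2.8,-2.3,0,0,0,0,9.4],[2.8,-2.3,0,0,0,0,8],[2.8,-2.3,0,0,0,0,6],[2.8,-2.3,0,0,0,0,5],[2.8,-2.3,0,0,0,0,5],[2.8,-2.3,0,0,0,0,5],[2.8,-2.3,0,0,0,0,5],[2.8,-2.3,0,0,0,0,5],[2.8,-2.2,0,0,0,0,5]]'
python3 -m creep '[[0,0,2,0,0,0.117,5],[0,0,2,0,0,0.117,5],[0,0,2,0,0,0.117,5],[0,0,2,0,0,0.117,5],[0,0,2,0,0,0.117,5],[0,0,2,0,0,0.117,5],[0,0,0,0,0,0,5]]'
python3 -c "from h import *; st()"
```

```text
time_s: 1.2
tool_pos: [0.4627, -0.2415, 0.2056]
tool_rot: [3.141, -0.0, 0.388]
contact_force: [0.6, 0.1, -0.1]
gripper_width: 0.0502
finger_force: 0.0
time_s: 1.78
tool_pos: [0.4604, -0.2423, 0.0824]
tool_rot: [-3.141, 0.005, -0.32]
contact_force: [-0.2, 0.1, -0.5]
gripper_width: 0.0501
finger_force: 0.0
1.7833 [ 0.4604 -0.2423  0.0824] [-3.141  0.005 -0.32 ] [-0.2  0.1 -0.5] 0.0501 0.0
```

```bash
python3 -m creep '[[0.2,0,2,0,0,0,5],[0,0,2,0,0,0,5],[0,0,2,0,0,0,5],[0,0,1,0,0,0,5],[0,0,0.5,0,0,0,5],[0,0,0.3,0,0,0,5],[0,0,0,0,0,0,5],[0,0,0,0,0,0,1],[0,0,0,0,0,0,1],[0,0,0,0,0,0,1],[0,0,0,0,0,0,1],[0,0,0,0,0,0,1]]'
python3 -m creep '[[0,0,0,0,0,0,1],[0,0,0,0,0,0,1],[0,0,0,0,0,0,1],[0,0,0,0,0,0,1]]'
```

```text
time_s: 2.78
tool_pos: [0.4643, -0.2439, 0.0078]
tool_rot: [-3.142, -0.0, -0.314]
contact_force: [0.8, 0.2, -0.8]
gripper_width: 0.02
finger_force: 0.0
time_s: 3.12
tool_pos: [0.4644, -0.2439, 0.0078]
tool_rot: [-3.142, -0.0, -0.314]
contact_force: [-1.8, 1.0, 5.8]
gripper_width: 0.0175
finger_force: 30.0
```

```bash
python3 -m creep '[[0,0,0,0,0,0,3],[0,0,0,0,0,0,3],[0,0,0,0,0,0,3],[0,0,0.5,0,0,0,3],[0,0,0,0,0,0,3],[0,0,0,0,0,0,3],[0,0,0,0,0,0,1],[0,0,0,0,0,0,1],[0,0,0,0,0,0,1],[0,0,0,0,0,0,1],[0,0,0,0,0,0,1],[0,0,0,0,0,0,1]]'
python3 -m creep '[[0,0,-2,0,0,0,1],[0,0,-3,0,0,0,1],[0,0,-3,0,0,0,1],[0,0,-3,0,0,0,1],[0,0,0,0,0,0,1],[0,0,0,0,0,0,1],[0,0,0,0,0,0,1],[0,0,0,0,0,0,1]]'
python3 - <<'E'
from h import *
T=grab_frame("top");S=grab_frame("side");s=st()
p=np.array(s["tool_pos"]);R=Ro.from_euler('xyz',s["tool_rot"]).as_matrix()
out=[]
for n,I in(("top",T),("side",S)):
    cv2.imwrite(f"pics/{n}1raw.png",I)
    q=proj(n,p+R@np.array([.08,0,-.004]))[0]; u,v=q.astype(int); print(n,u-40,v-40,q,proj(n,[p+R@np.array([.12,0,-.004])]))
    out.append(cv2.resize(I[v-40:v+40,u-40:u+40],(400,400),interpolation=cv2.INTER_CUBIC))
cv2.imwrite("pics/g1.png",np.hstack(out))
E
```

```text
time_s: 4.12
tool_pos: [0.4642, -0.2438, 0.0025]
tool_rot: [-3.142, -0.0, -0.314]
contact_force: [0.4, -0.1, -0.5]
gripper_width: 0.0174
finger_force: 30.0
time_s: 4.78
tool_pos: [0.4635, -0.2435, 0.1114]
tool_rot: [-3.141, 0.002, -0.314]
contact_force: [0.4, -0.5, -1.1]
gripper_width: 0.0176
finger_force: 30.0
4.8833 [ 0.4636 -0.2435  0.1113] [-3.141e+00  2.000e-03 -3.140e-01] [ 0.4 -0.1 -0.8] 0.0177 29.991543889045715
top 333 179 [373.47361665 219.4025695 ] [[377.51500203 205.93831374]]
side 276 86 [316.75017818 126.77977608] [[308.33129485 121.29372708]]
```

View pics/g1.png

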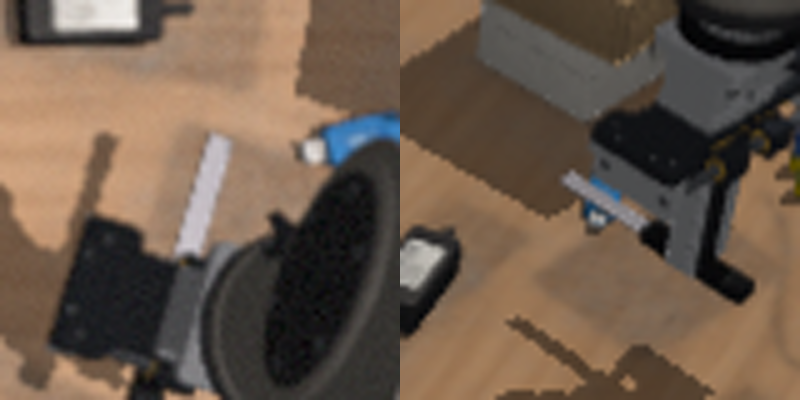

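Gripped: the blade tip is at top px (377,206) and side px (310,121), which matches the prediction within about 2–3 mm. Next I refine the unit pose, lip included.

```bash
python3 - <<'E'
from h import *
from scipy.optimize import least_squares
np.set_printoptions(precision=4,suppress=True)
def mk(P,x,y,yaw): return np.asarray(P)@Ro.from_euler('z',yaw).as_matrix().T+[x,y,0]
P=np.array([[55,52,82],[55,-52,82],[-55,52,82],[-55,-52,82],[-70,30,48],[-70,-30,48]])/1e3
tp=np.array([[233.2,164.5],[267.8,166.5],[230.2,202],[268.2,204.2],[237.8,208],[258.2,208.8]])
sp=np.array([[214.8,191],[234.2,170.5],[243.8,205],[262.2,184.2]])
f=lambda p:np.r_[proj("top",mk(P,*p))-tp,proj("side",mk(P[:4],*p))-sp].ravel()
r=least_squares(f,[.6,.05,0],loss='soft_l1');print("unit",r.x,f(r.x).reshape(-1,2))
out=[]
for n,o in(("top",(216,155)),("side",(205,164))):
    I=cv2.imread(f"pics/{n}0raw.png")[o[1]:o[1]+66,o[0]:o[0]+66]; I=cv2.resize(I,(396,396),interpolation=cv2.INTER_CUBIC)
    Q=((proj(n,mk(P,*r.x))-o+.5)*6).astype(int)
    B=((proj(n,mk(np.array([[55,65,45],[55,-65,45],[-55,-65,45],[-55,65,45]])/1e3,*r.x))-o+.5)*6).astype(int)
    cv2.polylines(I,[Q[[0,1,3,2]],B],True,(0,255,0)); cv2.polylines(I,[Q[4:]],False,(0,0,255)); out.append(I)
cv2.imwrite("pics/ov.png",np.hstack(out))
E
```

```text
unit [ 0.6381  0.0812 -0.0349] [[-0.6001  0.0128]
 [ 0.2005 -0.0329]
 [-0.1056 -0.3469]
 [-2.1632 -0.5175]
 [ 0.1196  0.4919]
 [-0.153   0.8327]
 [-0.2327 -0.9935]
 [-0.3547 -0.7246]
 [ 0.544  -0.0387]
 [ 0.6518 -0.8127]]
```

View pics/ov.png

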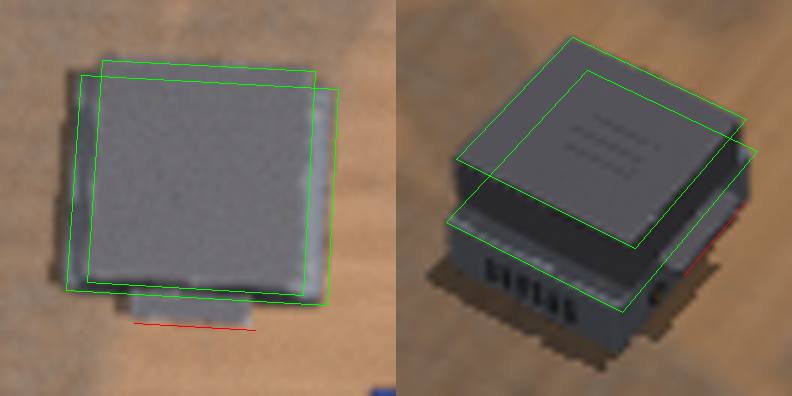

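The overlay agrees within about 1 px: unit near (0.639, 0.082), yaw about -0.03, lip front edge at x≈0.569. Next I bring the blade in front of the lip.

```bash
python3 -m creep '[[-1.12,-2.53,0,0,0,0,1],[-1.12,-2.53,0,0,0,0,1],[-1.12,-2.53,0,0,0,0,1],[-1.12,-2.53,0,0,0,0,1],[-1.12,-2.53,0,0,0,0,1],[-1.12,-2.53,0,0,0,0,1],[-1.12,-2.53,0,0,0,0,1],[-1.12,-2.53,0,0,0,0,1],[-1.12,-2.53,0,0,0,0,1],[-1.12,-2.53,0,0,0,0,1],[-1.12,-2.53,0,0,0,0,1],[-1.12,-2.53,0,0,0,0,1]]'
python3 -m creep '[[0,0,2.5,0,0,-0.095,1],[0,0,2.5,0,0,-0.095,1],[0,0,2.5,0,0,-0.095,1],[0,0,0,0,0,0,1],[0,0,0,0,0,0,1],[0,0,0,0,0,0,1]]'
python3 -c "
from h import *
st()
for n in('top','side'): cv2.imwrite(f'pics/{n}2raw.png',grab_frame(n))
a=cv2.imread('pics/top2raw.png')[150:270,200:300];b=cv2.imread('pics/side2raw.png')[150:270,190:310]
cv2.imwrite('pics/p2.png',cv2.resize(np.hstack([a,b]),None,fx=3.6,fy=3.6,interpolation=cv2.INTER_CUBIC))"
```

```text
time_s: 5.88
tool_pos: [0.4295, 0.0877, 0.1119]
tool_rot: [3.141, 0.001, -0.314]
contact_force: [-0.2, -1.5, -0.5]
gripper_width: 0.0176
finger_force: 30.0
time_s: 6.38
tool_pos: [0.4305, 0.0864, 0.0381]
tool_rot: [-3.141, 0.0, -0.033]
contact_force: [-0.6, -0.0, -0.5]
gripper_width: 0.0177
finger_force: 30.0
6.3833 [0.4305 0.0864 0.0381] [-3.141  0.    -0.033] [-0.6 -0.  -0.5] 0.0177 29.991566240787506
```

View pics/p2.png

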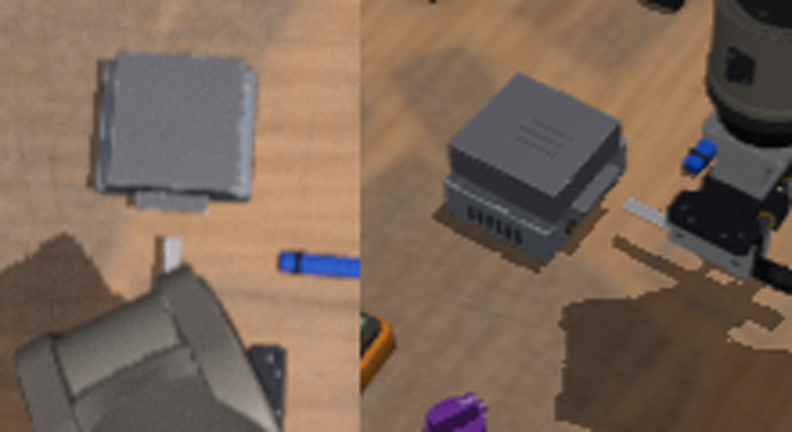

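```bash
python3 -m creep '[[0,0,0.6,0,0,0,1],[0,0,0,0,0,0,1],[1,0,0,0,0,0,1],[1,0,0,0,0,0,1],[0.9,0,0,0,0,0,1],[0,0,0,0,0,0,1],[0,0,0,0,0,0,1]]'
python3 -m creep '[[0,0,-0.5,0,0,0,1],[0,0,-0.5,0,0,0,1],[0,0,-0.5,0,0,0,1],[0,0,-0.5,0,0,0,1],[0,0,-0.5,0,0,0,1],[0,0,0,0,0,0,1],[0,0,0,0,0,0,1]]'
python3 -c "
from h import *
st()
for n in('top','side'): cv2.imwrite(f'pics/{n}3raw.png',grab_frame(n))
a=cv2.imread('pics/top3raw.png')[150:270,200:300];b=cv2.imread('pics/side3raw.png')[150:270,190:310]
cv2.imwrite('pics/p3.png',cv2.resize(np.hstack([a,b]),None,fx=3.6,fy=3.6,interpolation=cv2.INTER_CUBIC))"
```

```text
time_s: 7.07
tool_pos: [0.4598, 0.0856, 0.0314]
tool_rot: [-3.141, 0.0, -0.03]
contact_force: [0.6, -0.1, -1.0]
gripper_width: 0.0175
finger_force: 30.0
time_s: 7.65
tool_pos: [0.4595, 0.0856, 0.0569]
tool_rot: [-3.141, -0.001, -0.029]
contact_force: [-0.4, -0.4, -1.2]
gripper_width: 0.0174
finger_force: 30.0
7.65 [0.4595 0.0856 0.0569] [-3.141e+00 -1.000e-03 -2.900e-02] [-0.4 -0.4 -1.2] 0.0174 29.99142587184906
```

View pics/p3.png

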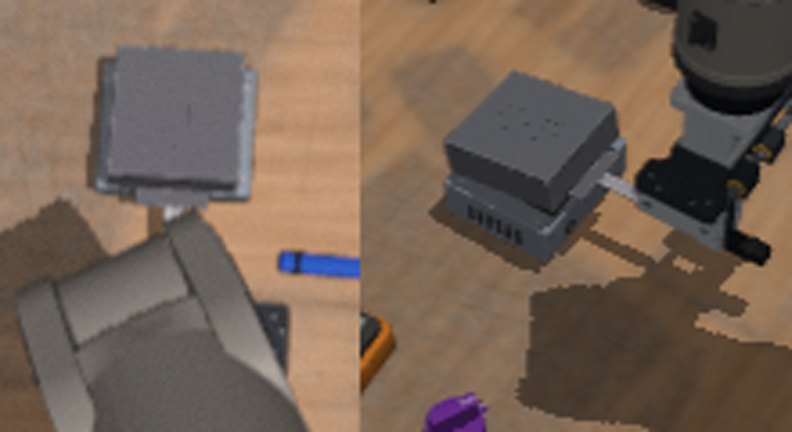

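The blade is under the lip (side crop about (610,180)) and the cover front has risen. I continue the arc.

```bash
python3 -m creep '[[0.8,0,-0.9,0,0,0,1],[0.8,0,-0.9,0,0,0,1],[0.8,0,-1,0,0,0,1],[0.8,0,-1,0,0,0,1],[0.9,0,-1,0,0,0,1],[0.9,0,-1,0,0,0,1],[1.1,0,-0.9,0,0,0,1],[1.1,0,-0.9,0,0,0,1],[1.2,0,-0.6,0,0,0,1],[1.3,0,-0.6,0,0,0,1],[0,0,0,0,0,0,1]]'
python3 -m creep '[[1,0,-0.3,0,0,0,1],[1,0,-0.2,0,0,0,1],[1,0,-0.2,0,0,0,1],[1,0,0,0,0,0,1],[1,0,0,0,0,0,1],[1,0,0,0,0,0,1],[1,0,0,0,0,0,1],[0,0,0,0,0,0,1],[0,0,0,0,0,0,1]]'
python3 -c "
from h import *
st()
for n in('top','side'): cv2.imwrite(f'pics/{n}4raw.png',grab_frame(n))
a=cv2.imread('pics/top4raw.png')[130:250,200:300];b=cv2.imread('pics/side4raw.png')[120:240,190:310]
cv2.imwrite('pics/p4.png',cv2.resize(np.hstack([a,b]),None,fx=3.6,fy=3.6,interpolation=cv2.INTER_CUBIC))"
```

```text
time_s: 8.67
tool_pos: [0.5583, 0.0826, 0.145]
tool_rot: [-3.141, -0.001, -0.03]
contact_force: [0.3, -0.2, -3.4]
gripper_width: 0.0175
finger_force: 30.0
time_s: 9.42
tool_pos: [0.6264, 0.0807, 0.1511]
tool_rot: [-3.141, 0.0, -0.029]
contact_force: [-0.2, 0.0, -1.7]
gripper_width: 0.0178
finger_force: 30.0
9.4167 [0.6264 0.0807 0.1511] [-3.141  0.    -0.029] [-0.2  0.  -1.7] 0.0178 29.9977308511734
```

View pics/p4.png

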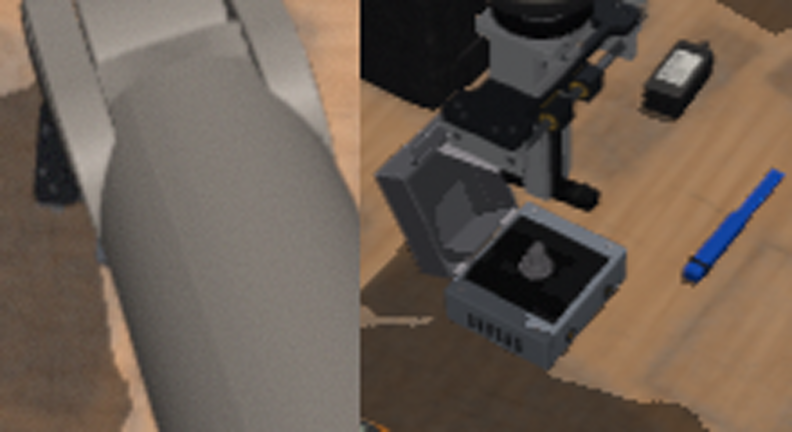

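The cover is swung back, hinge side high, and the shaft is exposed at side crop (537,262). I withdraw and lay the pry on the free desk in front of the unit.

```bash
python3 -m creep '[[-1.5,0,0,0,0,0,1],[-2,0,0,0,0,0,1],[-2.5,0,0,0,0,0,1],[-2.5,0,0,0,0,0,1],[-2.5,0,0,0,0,0,1],[-2.5,0,0,0,0,0,1],[-2.5,0,0,0,0,0,1],[-2.5,0,2,0,0,0,1],[-0.8,0,3,0,0,0,1],[0,0,3,0,0,0,1],[0,0,2.5,0,0,0,1],[0,0,2,0,0,0,1]]'
python3 -m creep '[[0,0,1,0,0,0,1],[0,0,0.6,0,0,0,1],[0,0,0,0,0,0,1],[0,0,0,0,0,0,1],[0,0,0,0,0,0,1]]'
```

```text
time_s: 10.52
tool_pos: [0.4326, 0.0865, 0.0255]
tool_rot: [-3.141, -0.001, -0.029]
contact_force: [0.6, -0.1, -0.8]
gripper_width: 0.0175
finger_force: 30.0
time_s: 10.93
tool_pos: [0.434, 0.0866, 0.0115]
tool_rot: [-3.141, -0.002, -0.029]
contact_force: [0.6, -0.4, -1.0]
gripper_width: 0.0175
finger_force: 30.0
```

```bash
python3 -m creep '[[0,0,0.4,0,0,0,1],[0,0,0.3,0,0,0,1],[0,0,0.1,0,0,0,1],[0,0,0,0,0,0,1],[0,0,0,0,0,0,3],[0,0,0,0,0,0,4],[0,0,0,0,0,0,4],[0,0,0,0,0,0,4]]'
python3 -m creep '[[0,0,-2,0,0,0,4],[0,0,-3,0,0,0,4],[0,0,-3,0,0,0,4],[-0.5,-3.5,-1,0,0,0,4],[0,-3.5,-1,0,0,0,4],[0,-3.5,-1,0,0,0,4],[0,-3.5,-1,0,0,0,4],[0,0,0,0,0,0,4],[0,0,0,0,0,0,4],[0,0,0,0,0,0,4]]'
cat > look.py <<'E'
from h import *
import sys
st(); k=sys.argv[1]
for n in('top','side'): cv2.imwrite(f'pics/{n}{k}raw.png',grab_frame(n))
a=cv2.imread(f'pics/top{k}raw.png')[130:270,145:295];b=cv2.imread(f'pics/side{k}raw.png')[150:290,190:310]
cv2.imwrite(f'pics/p{k}.png',cv2.resize(np.hstack([a,b]),None,fx=2.95,fy=4,interpolation=cv2.INTER_CUBIC) if 0 else cv2.resize(np.hstack([a,b]),None,fx=2.95,fy=2.95,interpolation=cv2.INTER_CUBIC))
E
python3 look.py 5
```

```text
time_s: 11.6
tool_pos: [0.4332, 0.0864, 0.0025]
tool_rot: [-3.142, -0.0, -0.029]
contact_force: [1.5, -0.4, 0.2]
gripper_width: 0.0386
finger_force: 0.0
time_s: 12.43
tool_pos: [0.4321, 0.226, 0.1222]
tool_rot: [3.141, 0.0, -0.029]
contact_force: [-0.6, -0.7, 0.4]
gripper_width: 0.0401
finger_force: 0.0
12.4333 [0.4321 0.226  0.1222] [ 3.141  0.    -0.029] [-0.6 -0.7  0.4] 0.0401 0.0
```

View pics/p5.png

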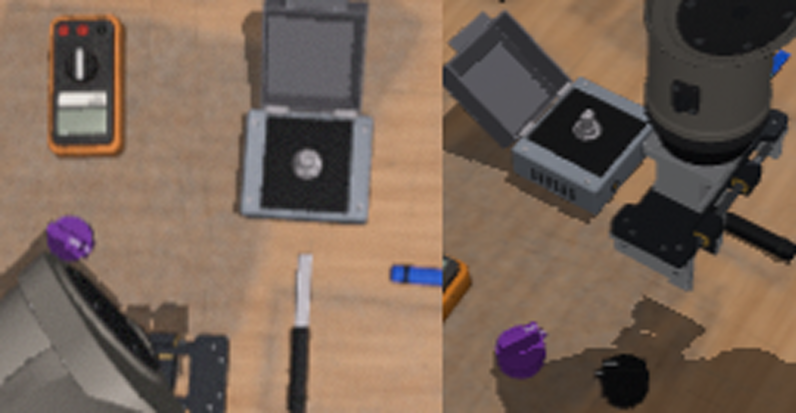

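The cover is fully back, the pry lies flat, and the shaft is at top native (249,185), side (239,192). With one view left, I average several frames and make an enlarged mosaic of the shaft with direction ticks.

```bash
python3 - <<'E'
from h import *
out=[];ov=[]
c0=tri(("top",(249,185.3)),("side",(239.3,192.4)));print("shaft tri",c0)
for n,o in(("top",(237,173)),("side",(227,181))):
    A=np.mean([grab_frame(n).astype(float) for _ in range(10)],0); np.save(f"pics/{n}avg.npy",A)
    C=A[o[1]:o[1]+24,o[0]:o[0]+24]; C=np.clip((C-C.min())*255/(C.max()-C.min()),0,255).astype(np.uint8)
    I=cv2.resize(C,(400,400),interpolation=cv2.INTER_CUBIC) ; I=I[50:350] if 0 else I
    out.append(cv2.resize(I,(300,300)))
    J=out[-1].copy(); u=np.array([.638,.0815,0]); a=np.linspace(0,2*np.pi,60)
    px=lambda X:((proj(n,X)-o+.5)*12.5).astype(int)
    for r,z,c in((.011,.057,(0,255,0)),(.008,.074,(0,0,255)),(.008,.057,(255,0,0))):
        cv2.polylines(J,[px(u+np.c_[r*np.cos(a),r*np.sin(a),0*a+z])],True,c)
    for d in range(0,360,45):
        e=np.array([np.cos(np.radians(d)),np.sin(np.radians(d)),0]);q=px(np.array([u+.015*e+[0,0,.057]]))[0]
        cv2.putText(J,str(d),tuple(int(v) for v in q-[10,-4]),0,.4,(0,255,255))
    ov.append(J)
cv2.imwrite("pics/shaft.png",np.vstack([np.hstack(out),np.hstack(ov)]))
E
```

```text
shaft tri (array([0.63783751, 0.08190964, 0.05629817]), np.float64(0.0014543984817415145))
```

View pics/shaft.png

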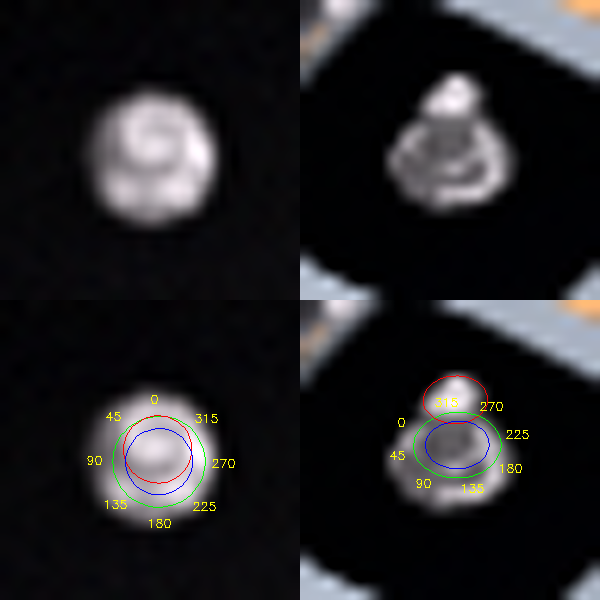

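In the side view the bright tip is cut away at the upper left (peak at (458,73), slant to (425,108)), so the flat faces roughly 0 to -40°. I fit it numerically with a small rendered model.

```bash
cat > dfit.py <<'E'
from h import *
SS=8
def dpoly(r,f,psi,n=48):
    h=np.arccos(f/r); a=psi+np.linspace(h,2*np.pi-h,n); return np.c_[r*np.cos(a),r*np.sin(a)],a
def render(n,o,w,c,psi,zb):
    """label image -> basis list (len k) of w x w images"""
    K,k1,R,t=cal(n); cam=-R.T@t
    px=lambda X:np.round(((proj(n,X)-o+.5)*SS)*16).astype(np.int32)
    names=["bg","base","coltop","colside","top","flat","c0","cx","cy","taper"]
    B={k:np.zeros((w*SS,w*SS),np.float32) for k in names}; B["bg"]+=1
    def fill(X,vals):
        q=px(X)
        for k in names: cv2.fillConvexPoly(B[k],q,float(vals.get(k,0)),shift=4)
    def cyl(P,ang,z0,z1,P1,fn):
        m=len(P)
        for i in range(m):
            j=(i+1)%m; mid=(P[i]+P[j])/2; e=P[j]-P[i]; nr=np.array([e[1],-e[0]])/np.linalg.norm(e)
            v=cam[:2]-(c+mid)
            if nr@v<=0: continue
            X=np.array([[*(c+P[i]),z0],[*(c+P[j]),z0],[*(c+P1[j]),z1],[*(c+P1[i]),z1]]); fill(X,fn(i==m-1,nr))
    th=np.linspace(0,2*np.pi,49)[:-1];C=lambda r:np.c_[r*np.cos(th),r*np.sin(th)]
    cap=lambda P,z,k:fill(np.c_[P+c,np.full(len(P),z)],{k:1})
    cap(C(.0155),zb,"base")
    cyl(C(.011),th,zb,.057,C(.011),lambda f,nr:{"colside":1}); cap(C(.011),.057,"coltop")
    P,a=dpoly(.008,.004,psi);P1,_=dpoly(.0068,.0032,psi)
    cyl(P,a,.057,.0715,P,lambda f,nr:{"flat":1} if f else {"c0":1,"cx":nr[0],"cy":nr[1]})
    cyl(P,a,.0715,.074,P1,lambda f,nr:{"flat":1} if f else {"taper":1})
    cap(P1,.074,"top")
    return [cv2.GaussianBlur(cv2.resize(B[k],(w,w),interpolation=cv2.INTER_AREA),(0,0),.5) for k in names],names
def score(psi,c,zb,views=("top","side"),full=False):
    tot=0;det=[]
    for n in views:
        q=proj(n,[c[0],c[1],.062])[0];w=16;o=np.round(q).astype(int)-w//2
        A=np.load(f"pics/{n}avg.npy")[o[1]:o[1]+w,o[0]:o[0]+w].mean(2)
        Bs,nm=render(n,o,w,c,psi,zb);M=np.stack([b.ravel() for b in Bs],1)
        lam=1.; x=np.linalg.solve(M.T@M+lam*.05*np.eye(M.shape[1]),M.T@A.ravel())
        e=((M@x-A.ravel())**2).mean();tot+=e;det.append((n,round(e,1),dict(zip(nm,np.round(x).astype(int)))))
    return (tot,det) if full else tot
if __name__=="__main__":
    from scipy.optimize import minimize
    for v in(("side",),("top",),("top","side")):
        res=[]
        for d in range(-180,180,20):
            f=lambda p:score(np.radians(d),np.array(p[:2]),p[2],v)
            r=minimize(f,[.638,.0815,.052],method="Nelder-Mead",options=dict(initial_simplex=[[.638,.0815,.052],[.641,.0815,.052],[.638,.0845,.052],[.638,.0815,.047]],maxfev=45))
            res.append((round(r.fun,1),d,np.round(r.x,4).tolist()))
        print(v,*sorted(res)[:5],"| worst",max(res)[0],sep="\n ")
E
time python3 dfit.py
```

```text
Traceback (most recent call last):
  File "dfit.py", line 45, in <module>
    r=minimize(f,[.638,.0815,.052],method="Nelder-Mead",options=dict(initial_simplex=[[.638,.0815,.052],[.641,.0815,.052],[.638,.0845,.052],[.638,.0815,.047]],maxfev=45))
  File "dfit.py", line 44, in <lambda>
    f=lambda p:score(np.radians(d),np.array(p[:2]),p[2],v)
               ~~~~~^^^^^^^^^^^^^^^^^^^^^^^^^^^^^^^^^^^^^^
  File "dfit.py", line 35, in score
    Bs,nm=render(n,o,w,c,psi,zb);M=np.stack([b.ravel() for b in Bs],1)
          ~~~~~~^^^^^^^^^^^^^^^^
  File "dfit.py", line 26, in render
    cyl(P,a,.057,.0715,P,lambda f,nr:{"flat":1} if f else {"c0":1,"cx":nr[0],"cy":nr[1]})
    ~~~^^^^^^^^^^^^^^^^^^^^^^^^^^^^^^^^^^^^^^^^^^^^^^^^^^^^^^^^^^^^^^^^^^^^^^^^^^^^^^^^^^
  File "dfit.py", line 20, in cyl
    X=np.array([[*(c+P[i]),z0],[*(c+P[j]),z0],[*(c+P1[j]),z1],[*(c+P1[i]),z1]]); fill(X,fn(i==m-1,nr))
                                                                                 ~~~~^^^^^^^^^^^^^^^^^
  File "dfit.py", line 12, in fill
    q=px(X)
  File "dfit.py", line 8, in <lambda>
    px=lambda X:np.round(((proj(n,X)-o+.5)*SS)*16).astype(np.int32)
                           ~~~~^^^^^
  File "h.py", line 7, in proj
    K,k1,R,t=cal(n); p=np.atleast_2d(X)@R.T+t; s=p[:,:2]/p[:,2:]; r2=(s**2).sum(1,keepdims=True)
             ~~~^^^
  File "h.py", line 5, in cal
    c=get_calibration(n); return np.array(c["intrinsics"]),c["k1"],np.array(c["R"]),np.array(c["t"])
ValueError: time passes only in moves, steps and waits

real	0m5.024s
user	0m3.539s
sys	0m0.246s
```

```bash
sed -i 's/^def cal(n):/import functools\n@functools.cache\ndef cal(n):/' h.py; time timeout 400 python3 dfit.py; python3 -c "from h import *; st()"
```

```text
('side',)
 (np.float64(169.8), 120, [0.6385, 0.0842, 0.0534])
 (np.float64(183.7), 100, [0.6384, 0.0844, 0.053])
 (np.float64(185.7), 60, [0.6386, 0.0842, 0.0537])
 (np.float64(187.5), 80, [0.6384, 0.0844, 0.053])
 (np.float64(198.6), 140, [0.6385, 0.0844, 0.053])
 | worst
 314.5
('top',)
 (np.float64(89.0), -80, [0.6399, 0.0826, 0.0514])
 (np.float64(89.6), -60, [0.64, 0.0825, 0.0518])
 (np.float64(90.6), -40, [0.64, 0.0826, 0.0517])
 (np.float64(91.4), -140, [0.6407, 0.0825, 0.0476])
 (np.float64(91.8), -120, [0.6402, 0.0826, 0.0501])
 | worst
 110.5
('top', 'side')
 (np.float64(331.1), 0, [0.64, 0.0821, 0.0513])
 (np.float64(341.6), -20, [0.64, 0.0821, 0.0513])
 (np.float64(342.7), 20, [0.6401, 0.0825, 0.0515])
 (np.float64(354.3), 40, [0.6396, 0.0824, 0.052])
 (np.float64(365.9), 60, [0.6398, 0.0822, 0.0513])
 | worst
 445.8
13.5333 [0.4323 0.2264 0.1225] [-3.142 -0.    -0.029] [-0.8  0.2  0.9] 0.0403 0.0
real	0m36.678s
user	0m33.460s
sys	0m3.825s
```

```bash
python3 - <<'E'
from h import *
for n,o in(("side",(233,185)),("top",(243,179))):
    A=np.load(f"pics/{n}avg.npy").mean(2); print(n,o);print(A[o[1]:o[1]+14,o[0]:o[0]+13].round().astype(int))
np.set_printoptions(precision=1,suppress=True)
c=np.array([.6395,.0823]);a=np.radians(np.arange(0,360,45))
for n,o in(("side",(233,185)),("top",(243,179))):
    for z,r in((.057,0),(.074,0)): print(n,z,proj(n,[*c,z])[0]-o)
    print((proj(n,np.c_[c[0]+.008*np.cos(a),c[1]+.008*np.sin(a),0*a+.074])-o).round(1).tolist())
E
```

```text
side (233, 185)
[[ 21  20  20  21  20  21  21  21  20  21  21  22  26]
 [ 21  21  21  20  20  20  20  21  21  21  21  20  21]
 [ 21  20  20  20  21  72 144  87  31  21  21  21  20]
 [ 20  20  21  20  75 134 148 135  64  21  20  21  20]
 [ 21  21  20  46 126 148 161 119  52  21  21  21  21]
 [ 20  21  21  53  79  92  94  87  70  35  21  21  21]
 [ 20  20  73 103  78  76  77  78 122  74  29  21  20]
 [ 21  42 113  88  65  74  75  73 119 120  58  21  21]
 [ 21  83  77  83  68  76  79  99 114 125  78  32  21]
 [ 21  72  73  71  79  97 118  88  78 133  81  30  20]
 [ 20  36  73  78  77  80  80  77 103 133  68  21  20]
 [ 20  21  54  79  79 121 129 137 131  68  25  21  20]
 [ 20  21  22  31  56  74  56  50  36  23  21  21  21]
 [ 20  21  20  21  22  24  22  22  21  20  21  21  21]]
top (243, 179)
[[ 32  32  33  33  33  37  35  34  32  32  34  33  34]
 [ 32  33  32  37  52  78  76  60  49  33  32  33  34]
 [ 33  35  49  80 114 143 143 133 119  66  36  32  33]
 [ 34  46  80 115 153 160 150 153 154 126  60  33  33]
 [ 36  58  96 120 164 156 147 142 150 162  96  39  33]
 [ 40  67  95 112 158 164 171 160 153 184 144  53  33]
 [ 44  68  90 102 134 157 163 151 149 183 168  62  31]
 [ 38  63  98 112 114 124 127 126 152 156 149  57  32]
 [ 34  60 110 138 138 131 141 159 167 152 113  45  34]
 [ 32  50 100 146 149 137 148 166 170 149  77  36  35]
 [ 33  37  65 109 119 117 127 126 131 103  45  33  34]
 [ 34  34  35  50  73  92  97  77  56  44  34  34  35]
 [ 34  33  34  34  37  41  42  38  33  33  36  36  35]
 [ 34  34  35  35  34  36  33  35  33  36  35  35  35]]
side 0.057 [5.6 7.1]
side 0.074 [5.4 3.5]
[[3.2, 2.5], [2.9, 3.9], [4.0, 5.1], [6.0, 5.3], [7.6, 4.4], [7.9, 3.0], [6.8, 1.8], [4.8, 1.6]]
top 0.057 [6.  5.9]
top 0.074 [5.9 4.9]
[[5.9, 2.3], [4.0, 3.0], [3.1, 4.9], [3.9, 6.8], [5.8, 7.6], [7.8, 6.9], [8.6, 5.0], [7.8, 3.1]]
```

```bash
python3 - <<'E'
s=open('dfit.py').read()
s=s.replace('"colside","top","flat","c0","cx","cy","taper"]','"colside","kx","ky","top","flat","c0","cx","cy","taper","tx","ty","ft","bs","bx","by"]')
s=s.replace('{"colside":1}','{"colside":1,"kx":nr[0],"ky":nr[1]}').replace('else {"taper":1}','else {"taper":1,"tx":nr[0],"ty":nr[1]}')
s=s.replace('.0715,.074,P1,lambda f,nr:{"flat":1}','.0715,.074,P1,lambda f,nr:{"ft":1}')
s=s.replace('cap(C(.0155),zb,"base")','cyl(C(RB),th,zb-.004,zb,C(RB),lambda f,nr:{"bs":1,"bx":nr[0],"by":nr[1]});cap(C(RB),zb,"base")')
s=s.replace('SS=8','SS=6;RB=.0155')
s=s[:s.index('if __name__')]
s+='''
from scipy.optimize import minimize
def one(a):
    v,d=a
    f=lambda p:score(np.radians(d),np.array(p[:2])/1e3,p[2]/1e3,(v,))+ (((np.array(p[:2])-[639.5,82.5])/1.5)**2).sum()*2
    best=min((minimize(f,x0,method="Nelder-Mead",options=dict(initial_simplex=[x0,x0+[2,0,0],x0+[0,2,0],x0+[0,0,-3]],maxfev=70)) for x0 in(np.array([639.,82,52]),np.array([640.,84,51]))),key=lambda r:r.fun)
    return v,d,round(best.fun,1),np.round(best.x,1).tolist()
if __name__=="__main__":
    from multiprocessing import Pool
    for n in("top","side"): cal(n)
    with Pool() as p: R=p.map(one,[(v,d) for v in("side","top") for d in range(-180,180,15)],chunksize=1)
    a=R[:24];b=R[24:]
    for x,y in zip(a,b): print(x[1],"side",x[2],"top",y[2],x[3],y[3])
'''
open('dfit2.py','w').write(s)
E
time timeout 500 python3 dfit2.py
```

```text
-180 side 176.4 top 71.9 [638.4, 84.1, 53.5] [640.4, 82.5, 48.5]
-165 side 184.7 top 77.1 [638.4, 84.2, 53.6] [640.3, 82.9, 48.7]
-150 side 194.9 top 84.3 [638.6, 84.3, 53.3] [640.4, 82.6, 48.5]
-135 side 258.0 top 83.4 [637.3, 83.4, 52.9] [640.5, 82.8, 48.5]
-120 side 279.5 top 81.2 [637.5, 83.5, 52.9] [640.4, 82.8, 48.2]
-105 side 301.1 top 77.4 [638.5, 84.0, 50.3] [640.4, 82.6, 48.4]
-90 side 274.2 top 75.4 [638.6, 84.2, 52.8] [640.4, 82.6, 48.3]
-75 side 277.1 top 74.0 [640.7, 80.8, 49.1] [640.4, 82.6, 48.6]
-60 side 253.6 top 74.3 [640.8, 80.8, 48.2] [640.3, 82.5, 48.8]
-45 side 243.0 top 77.8 [640.5, 81.2, 48.7] [640.3, 82.6, 49.3]
-30 side 221.0 top 82.3 [640.7, 81.1, 49.0] [640.2, 82.7, 49.3]
-15 side 205.9 top 81.7 [640.8, 81.1, 49.0] [640.0, 82.5, 51.2]
0 side 203.0 top 79.9 [640.5, 81.1, 49.2] [640.3, 82.5, 49.5]
15 side 214.1 top 80.2 [640.4, 81.6, 49.8] [640.3, 82.5, 49.5]
30 side 185.7 top 82.8 [638.9, 84.3, 53.6] [640.2, 82.7, 49.3]
45 side 232.8 top 81.3 [639.9, 81.9, 50.3] [640.3, 82.5, 48.9]
60 side 163.0 top 88.9 [638.5, 84.1, 53.2] [640.6, 82.5, 49.7]
75 side 162.5 top 89.6 [638.5, 84.3, 53.7] [640.4, 82.4, 48.3]
90 side 154.4 top 95.0 [638.6, 84.2, 53.2] [640.3, 82.4, 49.2]
105 side 146.9 top 92.3 [638.4, 84.1, 53.5] [640.5, 82.5, 48.3]
120 side 146.3 top 89.0 [638.5, 84.1, 53.6] [640.8, 82.4, 49.0]
135 side 157.9 top 90.7 [638.5, 84.1, 53.0] [640.6, 82.5, 50.2]
150 side 164.2 top 94.5 [638.5, 84.1, 53.4] [640.7, 82.4, 49.5]
165 side 169.3 top 87.6 [638.4, 84.1, 53.5] [640.4, 82.5, 50.2]
real	0m40.285s
user	2m25.980s
sys	0m8.415s
```

The shaft silhouette analysis favours the flat facing about 0° (joint fit minimum, slanted cut at the upper left). I'll confirm by feel during insertion. Now I refine the knob pose.

```bash
python3 - <<'E'
from h import *
from scipy.optimize import minimize
V={}
for n,(u,v) in(("top",(175,244)),("side",(251,279))):
    I=cv2.imread(f"pics/{n}0raw.png").astype(float);w=14
    C=I[v-w:v+w,u-w:u+w]; bg=np.median(np.r_[C[0],C[-1]],0)
    g=C.max(2); V[n]=((u-w,v-w),g); 
a=np.linspace(0,2*np.pi,40)[:-1];cir=lambda r,z:np.c_[r*np.cos(a),r*np.sin(a),0*a+z]
bar=np.array([[x,y,z] for x in(-.02,.02) for y in(-.006,.006) for z in(.022,.044)])
def sil(n,o,p,S=8):
    m=np.zeros((28*S,28*S),np.uint8);R=Ro.from_euler('z',p[2]).as_matrix()
    for P in(np.r_[cir(.0225,0),cir(.0225,.018)],np.r_[cir(.0235,.018),cir(.0235,.022)],bar):
        q=((proj(n,P@R.T+[p[0],p[1],0])-o+.5)*S).round().astype(np.int32); cv2.fillConvexPoly(m,cv2.convexHull(q),255)
    return cv2.resize(m,(28,28),interpolation=cv2.INTER_AREA)/255.
def cost(p,vs=("top","side")):
    e=0
    for n in vs:
        o,g=V[n];s=sil(n,o,p);d=np.clip((95-g)/50,0,1); w=np.where(g>150,0,1)
        e+=((s-d)**2*w).sum()
    return e
for vs in(("top","side"),("top",),("side",)):
    best=min((minimize(lambda q:cost([q[0]/1e3,q[1]/1e3,q[2]],vs),[460,304,y0],method="Nelder-Mead",options=dict(initial_simplex=[[460,304,y0],[464,304,y0],[460,308,y0],[460,304,y0+.3]])) for y0 in(.1,.5,.9)),key=lambda r:r.fun)
    print(vs,best.x.round(3),round(best.fun,2))
for n in V:  # white line pixels
    o,g=V[n];ys,xs=np.nonzero(g>150 if n=="side" else g>175);print(n,o,[(x,y,int(g[y,x])) for x,y in zip(xs,ys) if 6<x<18 and 3<y<20])
    print((proj(n,[[.4594,.3037,.044],[.4594+.023*np.cos(.55),.3037+.023*np.sin(.55),.044]])-o).round(1).tolist())
E
```

```text
('top', 'side') [461.56  303.533   0.561] 31.77
('top',) [4.61529e+02 3.05603e+02 2.53000e-01] 17.35
('side',) [461.586 303.147   0.537] 12.06
top (161, 230) []
[[11.7, 14.2], [8.0, 7.4]]
side (237, 265) []
[[14.3, 8.6], [5.8, 8.7]]
```

```bash
python3 -m creep '[[0.9,-2.6,0,0,0,0,4],[0.9,-2.6,0,0,0,0,4],[0.9,-2.6,0,0,0,0,4],[0,0,0.5,0,0,-0.116,4],[0,0,0.5,0,0,-0.116,4],[0,0,0.5,0,0,-0.116,4],[0,0,0.5,0,0,-0.116,4],[0,0,0.5,0,0,-0.116,4],[0,0,0,0,0,0,4],[0,0,0,0,0,0,4],[0,0,0,0,0,0,4]]'
python3 -c "
from h import *
s=st();print(np.round(s['joints'],2))"
```

```text
time_s: 14.45
tool_pos: [0.4617, 0.3036, 0.0978]
tool_rot: [-3.141, -0.0, 0.546]
contact_force: [0.6, 0.4, -0.6]
gripper_width: 0.0401
finger_force: 0.0
14.45 [0.4617 0.3036 0.0978] [-3.141 -0.     0.546] [ 0.6  0.4 -0.6] 0.0401 0.0
[-0.28  0.4  -0.52  1.95  0.26  0.85 -1.95]
```

```bash
python3 -m creep '[[0,0,2,0,0,0,4],[0,0,2,0,0,0,4],[0,0,2,0,0,0,4],[0,0,1,0,0,0,4],[0,0,0.3,0,0,0,4],[0,0,0,0,0,0,4],[0,0,0,0,0,0,0.8],[0,0,0,0,0,0,0.8],[0,0,0,0,0,0,0.8],[0,0,0,0,0,0,0.8],[0,0,0,0,0,0,0.8],[0,0,0,0,0,0,0.8]]'
python3 -m creep '[[0,0,0,0,0,0,0.8],[0,0,0,0,0,0,0.8]]'
```

```text
time_s: 15.45
tool_pos: [0.4619, 0.3038, 0.025]
tool_rot: [3.142, -0.001, 0.551]
contact_force: [-1.2, -1.0, 6.9]
gripper_width: 0.0118
finger_force: 30.0
time_s: 15.62
tool_pos: [0.4619, 0.3037, 0.025]
tool_rot: [3.141, -0.001, 0.551]
contact_force: [-1.7, -0.7, 8.1]
gripper_width: 0.0122
finger_force: 30.0
```

```bash
python3 -m creep '[[0,0,-2,0,0,0,0.8],[0,0,-3.5,0,0,0,0.8],[0,0,-3.5,0,0,0,0.8],[0,0,-3.5,0,0,0,0.8],[0.4,3.13,0,0,0,0,0.8],[0.4,3.13,0,0,0,0,0.8],[0.4,3.13,0,0,0,0,0.8],[0.4,3.13,0,0,0,0,0.8],[0.4,3.13,0,0,0,0,0.8],[0.4,3.13,0,0,0,0,0.8],[0.4,3.13,0,0,0,0,0.8],[0.4,3.13,0,0,0,0,0.8]]'
python3 -m creep '[[0.4,3.13,0,0,0,0,0.8],[0,0,0,0,0,0.116,0.8],[0,0,0,0,0,0.116,0.8],[0,0,0,0,0,0.116,0.8],[0,0,0,0,0,0.116,0.8],[0,0,0,0,0,0.116,0.8],[0,0,0,0,0,0,0.8],[0,0,0,0,0,0,0.8],[0,0,0,0,0,0,0.8]]'
python3 -c "
from h import *
s=st();print(np.round(s['joints'],2))"
```

```text
time_s: 16.62
tool_pos: [0.6207, 0.1055, 0.1496]
tool_rot: [3.142, -0.0, 0.551]
contact_force: [0.9, 0.6, 0.5]
gripper_width: 0.0113
finger_force: 30.0
time_s: 17.37
tool_pos: [0.6396, 0.0825, 0.1495]
tool_rot: [-3.142, 0.0, -0.025]
contact_force: [0.4, 0.7, -0.6]
gripper_width: 0.0118
finger_force: 30.0
17.3667 [0.6396 0.0825 0.1495] [-3.142  0.    -0.025] [ 0.4  0.7 -0.6] 0.0118 29.99889224767685
[ 0.    0.45 -0.3   1.71  0.15  1.01 -1.95]
```

```bash
python3 -m creep '[[0,0,2,0,0,0,0.8],[0,0,2,0,0,0,0.8],[0,0,0.5,0,0,0,0.8],[0,0,0.3,0,0,0,0.8],[0,0,0.2,0,0,0,0.8],[0,0,0.1,0,0,0,0.8],[0,0,0.1,0,0,0,0.8],[0,0,0.1,0,0,0,0.8],[0,0,0.1,0,0,0,0.8],[0,0,0,0,0,0,0.8],[0,0,0,0,0,0,0.8]]'
```

```text
time_s: 18.28
tool_pos: [0.6402, 0.0825, 0.0959]
tool_rot: [-3.141, -0.001, -0.029]
contact_force: [2.8, 0.6, -0.7]
gripper_width: 0.0116
finger_force: 30.0
```

```bash
python3 -m creep '[[0.05,0,0.1,0,0,0,0.8],[0,0,0.1,0,0,0,0.8],[0,0,0,0,0,0,0.8],[0,0,0,0,0,0,0.8]]'
python3 -m creep '[[0,0,0.1,0,0,0,0.8],[0,0,0.1,0,0,0,0.8],[0,0,0,0,0,0,0.8],[0,0,0,0,0,0,0.8]]'
```

```text
time_s: 18.62
tool_pos: [0.6404, 0.0824, 0.0935]
tool_rot: [-3.141, -0.0, -0.029]
contact_force: [2.9, -0.4, -0.7]
gripper_width: 0.0119
finger_force: 30.0
time_s: 18.95
tool_pos: [0.6404, 0.0824, 0.0916]
tool_rot: [-3.141, -0.0, -0.029]
contact_force: [4.2, -0.3, 1.9]
gripper_width: 0.0118
finger_force: 30.0
```

```bash
python3 -m creep '[[0.1,0,0,0,0,0,0.8],[0,0,0,0,0,0,0.8],[0,0,0,0,0,0,0.8]]'; python3 -c "
from h import *
print(read_state()['ft_torque'])"
python3 -m creep '[[0,0,0.1,0,0,0,0.8],[0,0,0.1,0,0,0,0.8],[0,0,0,0,0,0,0.8],[0,0,0,0,0,0,0.8]]'; python3 -c "
from h import *
print(read_state()['ft_torque'])"
```

```text
time_s: 19.2
tool_pos: [0.6407, 0.0824, 0.0912]
tool_rot: [3.141, 0.001, -0.029]
contact_force: [0.4, -0.1, 0.7]
gripper_width: 0.012
finger_force: 30.0
[ 0.04848072 -0.10793225  0.01611596]
time_s: 19.53
tool_pos: [0.641, 0.0823, 0.0893]
tool_rot: [3.142, 0.001, -0.029]
contact_force: [-0.0, 0.1, -0.9]
gripper_width: 0.0118
finger_force: 30.0
[ 0.08971413 -0.00444972  0.00803541]
```

```bash
python3 -m creep '[[0,0,0.2,0,0,0,0.8],[0,0,0.2,0,0,0,0.8],[0,0,0.1,0,0,0,0.8],[0,0,0,0,0,0,0.8],[0,0,0,0,0,0,0.8]]'
python3 -m creep '[[0,0,0.1,0,0,0,0.8],[0,0,0.1,0,0,0,0.8],[0,0,0,0,0,0,0.8],[0,0,0,0,0,0,0.8]]'; python3 -m creep '[[0,0,0.1,0,0,0,0.8],[0,0,0.1,0,0,0,0.8],[0,0,0,0,0,0,0.8],[0,0,0,0,0,0,0.8]]'; python3 -c "
from h import *
print(read_state()['ft_torque'])"
```

```text
time_s: 19.95
tool_pos: [0.6412, 0.0824, 0.0844]
tool_rot: [-3.142, 0.0, -0.029]
contact_force: [-0.8, 0.1, -0.0]
gripper_width: 0.0117
finger_force: 30.0
time_s: 20.28
tool_pos: [0.6412, 0.0824, 0.0824]
tool_rot: [-3.142, 0.0, -0.029]
contact_force: [0.3, 0.3, -0.9]
gripper_width: 0.0119
finger_force: 30.0
time_s: 20.62
tool_pos: [0.6413, 0.0824, 0.0806]
tool_rot: [-3.141, -0.0, -0.029]
contact_force: [-0.6, -0.3, 2.1]
gripper_width: 0.012
finger_force: 30.0
[ 0.05374201  0.16530506 -0.02871855]
```

Home contact came at TCP z≈0.082, as predicted (57 mm + 25 mm), with free travel down to it. Now I press on.

```bash
python3 -m creep '[[0,0,0.1,0,0,0,0.8],[0,0,0.1,0,0,0,0.8],[0,0,0.1,0,0,0,0.8],[0,0,0.1,0,0,0,0.8],[0,0,0,0,0,0,0.8],[0,0,0,0,0,0,0.8],[0,0,0,0,0,0,0.8]]'; python3 -m creep '[[0,0,0.05,0,0,0,0.8],[0,0,0,0,0,0,0.8],[0,0,0,0,0,0,0.8],[0,0,0,0,0,0,0.8]]'; python3 -c "
from h import *
f=[]
S=[]
for i in range(6): S.append(grab_frame('side').astype(float)); s=read_state(); f.append(s['contact_force'])
print(np.mean(f,0),s['tool_pos'],s['ft_torque'])"
```

```text
time_s: 21.2
tool_pos: [0.6413, 0.0824, 0.0766]
tool_rot: [-3.142, -0.0, -0.029]
contact_force: [-1.0, 0.4, 6.4]
gripper_width: 0.0116
finger_force: 30.0
time_s: 21.53
tool_pos: [0.6413, 0.0824, 0.0762]
tool_rot: [-3.142, -0.0, -0.029]
contact_force: [-1.5, -0.0, 5.9]
gripper_width: 0.012
finger_force: 30.0
[-1.23857806 -0.14607928  6.71554937] [0.64136568 0.0823978  0.07624845] [ 0.00764107  0.41093575 -0.00928481]
```

```bash
python3 -c "
from plant import hand_in
print(hand_in())"
```

```text
the job is handed in; nothing more can be done
None
```

The job is handed in at about 22 s on the robot's clock: the cover is levered back with the pry blade, the pry is laid on the desk, and the knob is home on the shaft. I am still gripping it, with the shaft held down about 5 mm; that depth comes from about 6.7 N at the wrist and the hand's height, with no final picture viewed.

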